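# Caliper a baduk stone and hold it up over the tile

### The job

A small twin-rod caliper stands on the turntable with its open jaws either side of one baduk stone: pinch its two upright thumb tabs together until the jaws press on the stone while it still stands there, then lift caliper and stone together off the turntable. Carry them over the middle of the white porcelain tile and finish while still holding them there, level and steady, with the stone gripped in the jaws at least 10 cm above the tile. Leave the bowl, loupe stand, canister and ruler where they are.

Things in the scene. Friction and masses are not known exactly. Their poses are not given: they have to be found in the camera images.
- caliper: Steel twin-rod caliper, about 200 g, on the turntable. Origin: its underside, midway between the fully open jaws; y along the rods, z up. Jaws are 6 mm plates: fixed at y -27 to -21 mm, sliding at y +21 to +27 mm when open; end block at y 49 to 57. Up to 26 mm high all is 46 mm wide in x (rods at x -18 and 18, height 18); above that only the two tabs stand. Pinching them along y shuts the jaws.
- fixed_tab (a point): Middle of the fixed jaw's thumb tab, at 52 mm above the caliper's underside. The tab is a ribbed upright plate 24 mm wide (x), 6 mm thick (y), from 26 to 72 mm above the caliper's underside.
- slide_tab (a point): Middle of the sliding jaw's thumb tab, 52 mm above the caliper's underside, same shape as the other; moves with that jaw. Width over both tabs = distance between the tab points + 6 mm: 42 to 52 mm at the start, 34 mm when closed on the stone.
- slide_jaw (a joint): Slide of the moving jaw along the rods, m: 0 fully open (42 mm between the jaws), growing as it closes; 0.020 when shut on the stone, limit 0.036. It slides with about 0.5 N of friction and has no spring or lock: letting go of the tabs releases the stone.
- stone_center (a point): Centre of the single pale baduk stone between the jaws: a lens 22 mm across and 9 mm thick, 12 g, lying flat on the turntable (centre 4.5 mm above its top).
- stone: The same stone; origin at the centre of its underside.
- tile: White porcelain tile, 150 x 150 x 8 mm, fixed flat on the counter; origin at the centre of its underside.
- turntable: Round cherry wood turntable, 290 mm across, top 30 mm above the counter; origin at its centre on the counter. Its platter turns stiffly (about 0.15 N m) if pushed sideways; the foot is fixed.
- bowl: Lacquered bowl heaped with black stones on the turntable, 96 mm across, 57 mm high with the heap; origin at the centre of its underside. To be left alone.
- loupe: Brass loupe stand on the counter, foot 64 mm across, 103 mm high, lens reaching 67 mm along its own -x; origin under its foot. To be left alone.
- canister: Tin canister with knurled screw cap on the counter, 65 mm across, 83 mm high; origin at the centre of its underside. To be left alone.
- ruler: Steel ruler bar lying on the counter, 160 mm along its own y, 25 mm wide, 5 mm thick; origin at the centre of its underside. To be left alone.
Mind the look-alikes: they are no part of the job. What is shaped like the caliper but blue, purple or turquoise is not meant.

How it is judged (in metres and radians):
On the way, in this order (a step that is already met when the one before it is completed fails the run):
1. the jaws press on the stone while the caliper still stands on the turntable (contact force between stone and slide_jaw above 3 N and height (world z) of caliper below 0.038 m and height (world z) of stone_center below 0.044 m), for 0.2 s.
2. caliper and gripped stone are lifted well clear of the turntable (contact force between stone and slide_jaw above 3 N and height (world z) of each of caliper, stone_center above 0.07 m), for 0.2 s.
At the end, for the whole second after the job is handed in: Still held by the fingers on its tabs, level within 8 degrees and still; jaws press the stone with over 3 N; stone centre within 4 cm of the tile's middle from above and about 10 cm or more above the tile; fingers off the stone; caliper off turntable and tile (height (world z) of stone_center above 0.104 m and horizontal distance between stone_center and tile below 0.04 m and contact force between stone and slide_jaw above 3 N and contact force between the fingers and caliper above 3 N and contact force between the fingers and stone below 0.2 N and contact force between caliper and turntable below 0.1 N and contact force between caliper and tile below 0.1 N and angle between caliper's own z axis and vertical below 0.15 rad and linear speed of caliper below 0.02 m/s and angular speed of caliper below 0.15 rad/s and distance between stone_center and caliper below 0.03 m); the arm keeps its last pose, push and grip.
It fails at once if the bowl is shoved (distance of bowl from where it was at the start of the episode above 0.04 m).
It fails at once if the loupe stand, canister or ruler is shoved (distance of any of loupe, canister, ruler from where it was at the start of the episode above 0.02 m).
It also fails if it takes over 48 s, if anything falls off the work surface, if the arm or the gripper's body presses on something with over 40 N, if the wrist force passes 120 N, or if a joint passes its speed limit or range.

### The arm

A 6-joint arm with a two-finger parallel gripper is mounted at the origin on the work surface. World frame = base frame: x ahead of the robot, y to its left, z up, the work surface at z = 0. Lengths are in m, angles in degrees, forces in N, time in s.
With the tool pointing down it reaches from about 0.375 to 0.975 m from the base axis. Payload 3.8 kg.
Tool frame: the origin (TCP) lies midway between the tips of the shut fingers; the grasp point (between the pads) lies 19 mm behind it (robot.tcp_to_grasp is the distance from the TCP to the grasp point, in m); z points along the fingers, x is the direction in which the jaws open and shut, and the axes are right-handed (so a half turn about z gives the same grasp; the last joint's range is limited). The gripper opens to 85 mm and grips with 20 to 120 N. Pads are 22 mm wide; open, the fingers measure 114 mm over their backs; the gripper's body (76 mm by 85 mm) begins 54 mm behind the grasp point. The pads swing forward as they close: fully open they stand 13 mm farther back than shut.
Start: joints at [61.541, 15.12, 91.902, -0, 72.978, -2.114], TCP at [0.3, 0.605, 0.231] pointing down, gripper open.
Joint ranges: [-150.88, 150.88], [-54.13, 125.18], [17.81, 147.31], [-75.09, 255.09], [0, 152.58], [-146.25, 146.25]. Speed limits (degrees/s): [147.25, 147.25, 180, 180, 180, 180].

### API

Orientations are given as a 3x3 rotation matrix whose columns are the frame's x, y, z axes.
In Python, from bench import robot gives the robot as it stands.
- The arm moves only by the tool drive_tool, never from a script. Its arguments are lists of equal length, an entry for each row: "travel": the shift along the tool's x, y, z in m, a list of three; "twist": the turn, a rotation vector about the tool's x, y, z in degrees, a list of three. In form: {"travel": [[tx, ty, tz], ...], "twist": [[rx, ry, rz], ...]}. A call has 1 to 8 rows; each row shifts and turns the commanded pose from where the row before left it, along the tool's axes as they then stand; what a row does not reach is not made up. A row lasts 1/8 s, in which the tool goes at most 62.5 mm and 10.7 degrees, less where a joint would pass 70% of its speed; a pose out of reach is approached as far as the arm can. A call is refused whole if a number of a shift passes 0.0625 or a number of a turn 10.7, either way. A call with a gripper value outside its range is refused whole. "hand" is the closure in counts, from 0 (fully open) to 255 (shut), set as the call begins (left out, the last holds). The fingers move at their own pace and stop on an object; "squeeze" is the grip in N (left out, the last holds). Time passes only in rows, so rows that do not move let the fingers close. It gives the time, the measured TCP pose, the force and the opening at its end, in the units of the state.
- robot.get_state(): the state, without advancing time (a new reading comes with each control period).
- robot.camera(name): name is "scene" or "side" or "wrist"; returns a dict with "image" (400x640x3 uint8, red, green, blue), "depth" (400x640 float32, m along the optical axis (not along the pixel's ray), 0 where there is no reading), "camera_matrix" (3x3 intrinsics, pixels), "cam_to_world" (4x4, takes a point from camera to world coordinates). Camera axes: x right, y down, z forward; pixel columns grow to the right and rows downward; lengths in m; the calibration is good to about 2 mm. A picture is of the moment at which its call begins.
- robot.close_job(): hands the job in, once; it reports no verdict.
The state is a dict: "t": time; "qpos": joint angles; "joint_vel": joint speeds; "joint_torque": joint torques, N m; "eef_pos": TCP position; "tool_rot": TCP orientation; "contact_force": force on the tool from outside, world axes, zero at the start; "ft_torque": the same for the moment, N m; "finger_gap": opening from 0.0 (shut) to 1.0 (fully open).
Only numpy, scipy, OpenCV 4.12 (cv2) and the standard library are available. Lean on these libraries where they do the work, as an engineer would, in place of code of your own. Each camera call takes 0.05 s, during which the arm holds its last target.

## Working session

There is one attempt and no reset: what is moved stays moved. The work goes in short steps, Python scripts to look and compute and a tool call to move; the robot and the scene stay as the last step left them, time stands still between calls to the robot, and variables do not carry over. Pictures are saved under pics/ and viewed, and the job is handed in when it is done.

Besides the shell and the picture viewer there is one more tool, called after "Call:" as name(argument=value, ...) on one line, values as JSON. drive_tool: Moves the arm, as the interface text tells. Its arguments: {"type":"object","properties":{"travel":{"type":"array"},"twist":{"type":"array"},"hand":{"type":"number"},"squeeze":{"type":"number"}},"required":["travel","twist"]}

```bash
mkdir -p pics; ls
python3 - <<'E'
from bench import robot
import cv2,numpy as np,pickle
print(robot.get_state(), robot.tcp_to_grasp)
for n in ["scene","side","wrist"]:
    c=robot.camera(n); pickle.dump(c,open(f"{n}0.pkl","wb"))
    cv2.imwrite(f"pics/{n}0.png",c["image"][:,:,::-1]); print(n,c["camera_matrix"],c["cam_to_world"])
E
```

```text
pics
{'t': 0.0, 'qpos': array([ 6.15393434e+01,  1.51691036e+01,  9.19823896e+01,  1.58910024e-03,
        7.29778599e+01, -2.11374973e+00]), 'joint_vel': array([-0.01160185, -0.04577294,  0.06626257, -0.08464242, -0.05101717,
        0.04322823]), 'joint_torque': array([ 9.67317028e-04, -5.15091741e+01, -3.67327523e+01, -3.49309266e-05,
        1.26078946e-02,  1.73887707e-05]), 'eef_pos': array([0.29920252, 0.60423535, 0.22995198]), 'tool_rot': array([[ 4.43811041e-01,  8.96119720e-01, -1.09920193e-03],
       [ 8.96117556e-01, -4.43812389e-01, -1.97214806e-03],
       [-2.25512020e-03, -1.09753070e-04, -9.99997451e-01]]), 'contact_force': array([ 0.3753561 , -0.20808354, -0.73628002]), 'ft_torque': array([-0.0161491 , -0.01843486, -0.05221741]), 'finger_gap': 0.9974141641692997} 0.0187
scene [[442.69755858   0.         316.17982349]
 [  0.         442.69755858 195.93937266]
 [  0.           0.           1.        ]] [[ 0.88381141  0.38831386 -0.26094011  0.84611991]
 [ 0.46754766 -0.71328031  0.5221402  -0.55583308]
 [ 0.01663084 -0.58347541 -0.81196051  1.01803677]
 [ 0.          0.          0.          1.        ]]
side [[362.51510001   0.         318.78880715]
 [  0.         362.51510001 196.92622537]
 [  0.           0.           1.        ]] [[ 0.9535007  -0.15008696  0.26136243  0.24171359]
 [-0.30057438 -0.53732508  0.78799543 -0.85678942]
 [ 0.02216875 -0.82991304 -0.55745214  0.72358746]
 [ 0.          0.          0.          1.        ]]
wrist [[275.51719161   0.         315.07556716]
 [  0.         275.51719161 199.90322218]
 [  0.           0.           1.        ]] [[ 0.44266698  0.86385536  0.240416    0.23702027]
 [ 0.89667866 -0.42536459 -0.12260645  0.63517733]
 [-0.00364978  0.26984972 -0.96289553  0.37228961]
 [ 0.          0.          0.          1.        ]]
```

View pics/scene0.png

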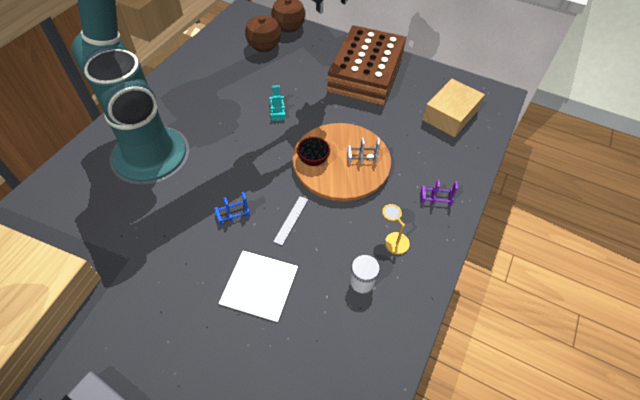

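View pics/side0.png

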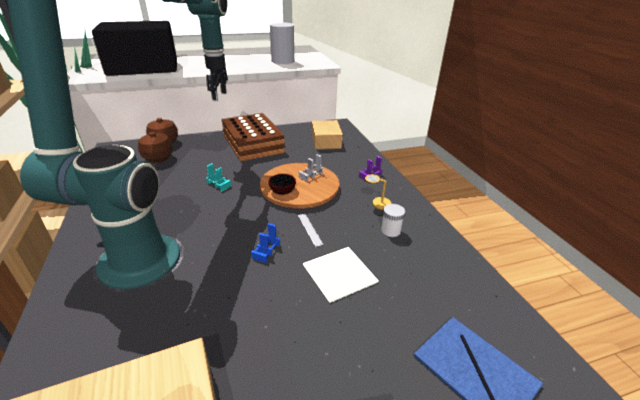

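View pics/wrist0.png

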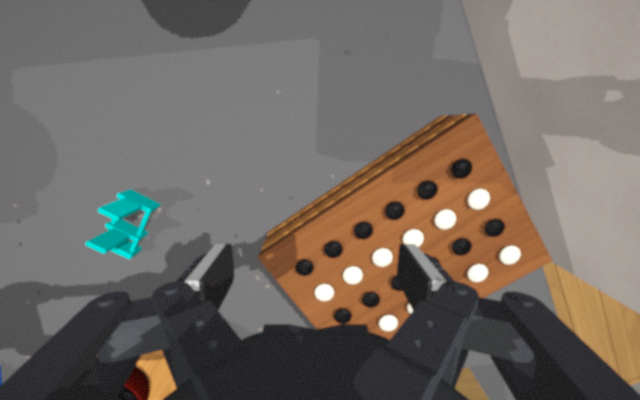

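The scene view shows the turntable at (342,160), the steel caliper at (364,152), the tile at (259,285), and the loupe, canister and ruler between them. I'll zoom in and measure.

```bash
cat > h.py <<'E'
import numpy as np,cv2,pickle
def pts(c):
    K=c["camera_matrix"];d=c["depth"];v,u=np.mgrid[0:d.shape[0],0:d.shape[1]]
    P=np.stack([(u-K[0,2])/K[0,0]*d,(v-K[1,2])/K[1,1]*d,d],-1)
    T=c["cam_to_world"];W=P@T[:3,:3].T+T[:3,3]; W[d==0]=np.nan; return W
def ray(c,u,v,z):
    K=c["camera_matrix"];T=c["cam_to_world"];r=T[:3,:3]@np.array([(u-K[0,2])/K[0,0],(v-K[1,2])/K[1,1],1]);o=T[:3,3]
    return o+r*(z-o[2])/r[2]
def load(n): return pickle.load(open(n+".pkl","rb"))
def crop(c,u0,v0,u1,v1,s,fn): cv2.imwrite(fn,cv2.resize(c["image"][v0:v1,u0:u1,::-1],None,fx=s,fy=s,interpolation=cv2.INTER_CUBIC))
E
python3 - <<'E'
from h import *
s=load("scene0");d=load("side0")
crop(s,290,120,400,205,7,"pics/s_crop.png");crop(d,250,140,350,215,7,"pics/d_crop.png")
W=pts(s)
for n,(u,v) in dict(tt=(342,185),tile=(259,285),bowl=(313,150),base=(150,155),canister=(365,265),loupefoot=(398,244),lens=(391,212),ruler1=(304,201),ruler2=(279,240),cal=(364,152)).items(): print(n,W[v,u].round(3))
m=(s["image"].min(2)>215)&(W[...,2]<.03)&(W[...,2]>0); m[:220]=0;m[:,:200]=0;m[:,320:]=0
print("tile",m.sum(),np.median(W[m],0), cv2.minAreaRect(W[m][:,:2].astype(np.float32)))
# turntable top
hsv=cv2.cvtColor(s["image"],cv2.COLOR_RGB2HSV)
m=(abs(W[...,2]-.03)<.008); m[:, :285]=0;m[:,395:]=0;m[:115]=0;m[205:]=0; m&=(hsv[...,1]>120)
print("tt",m.sum(),cv2.minEnclosingCircle(W[m][:,:2].astype(np.float32)))
E
```

```text
tt [0.576 0.145 0.034]
tile [ 0.523 -0.21   0.005]
bowl [0.458 0.193 0.069]
base [ 0.058 -0.039  0.06 ]
canister [ 0.74  -0.077  0.085]
loupefoot [0.782 0.056 0.012]
lens [0.739 0.078 0.103]
ruler1 [0.498 0.065 0.004]
ruler2 [ 0.502 -0.078  0.007]
cal [0.578 0.29  0.029]
tile 3711 [ 0.51945013 -0.2077195   0.00818354] ((0.5088029503822327, -0.14503449201583862), (0.15280009806156158, 0.27952829003334045), 11.249236106872559)
tt 4651 ((0.5296396017074585, 0.23816870152950287), 0.14572720229625702)
```

View pics/s_crop.png

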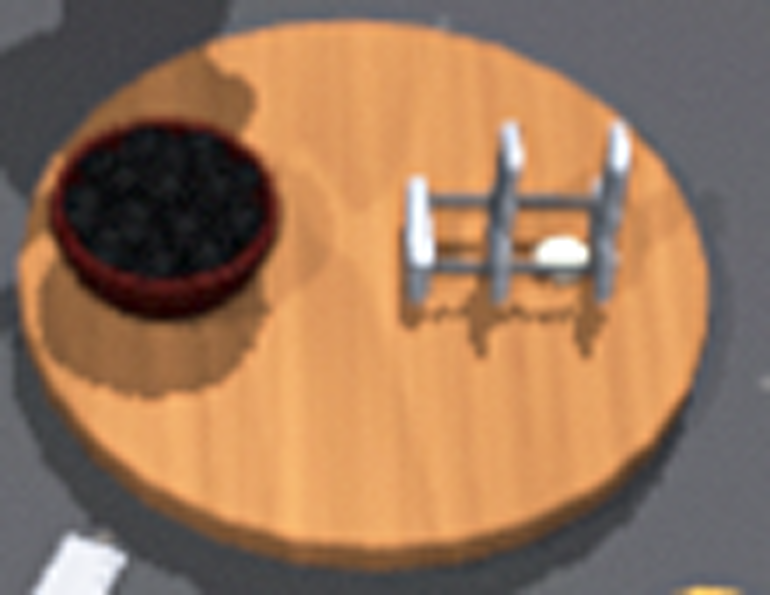

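View pics/d_crop.png

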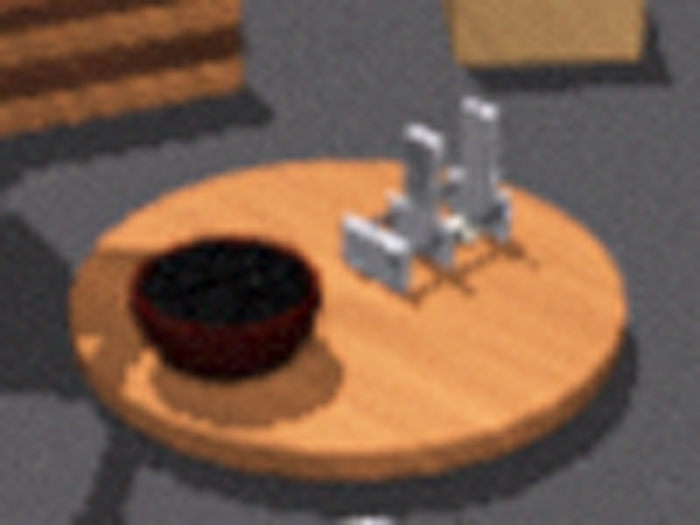

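Run:
```python
from h import *
s=load("scene0");d=load("side0")
f=lambda u,v,c0,r0:(u/7+c0-.5,v/7+r0-.5)
a=ray(s,*f(511,128,290,120),.102);b=ray(s,*f(620,128,290,120),.102)
print("scene slide",a,"fixed",b, a-b)
a2=ray(d,*f(424,132,250,140),.102);b2=ray(d,*f(481,103,250,140),.102)
print("side slide",a2,"fixed",b2,a2-b2)
for a,b in((a,b),(a2,b2)):print(np.linalg.norm(a-b),np.degrees(np.arctan2(*(a-b)[1::-1])))
print("stone",ray(s,*f(561,252,290,120),.037))
# tile corners
W=pts(s)
m=((s["image"].min(2)>200)).astype(np.uint8); m[:245]=0;m[325:]=0;m[:,:210]=0;m[:,305:]=0
cs,_=cv2.findContours(m,0,1);c=max(cs,key=cv2.contourArea);P=np.array([ray(s,*p[0],.008) for p in c])[:,:2].astype(np.float32)
print(cv2.minAreaRect(P))
```

```text
scene slide [0.57205436 0.2742717  0.102     ] fixed [0.61068612 0.29548659 0.102     ] [-0.03863176 -0.02121489  0.        ]
side slide [0.5783901  0.27126844 0.102     ] fixed [0.61697975 0.29493757 0.102     ] [-0.03858965 -0.02366913  0.        ]
0.04407362579313958 -151.2263216531018
0.045270176544393366 -148.4769408310786
stone [0.60019479 0.27883354 0.037     ]
((0.5221792459487915, -0.20834112167358398), (0.1506929248571396, 0.1512695699930191), 11.004095077514648)
```

Call:
drive_tool(travel=[[-0.0195,0.0508,0],[-0.0195,0.0508,0],[-0.0195,0.0508,0],[-0.0195,0.0508,0],[-0.0195,0.0508,0],[-0.0195,0.0508,0],[-0.0195,0.0508,0],[-0.0195,0.0508,0]], twist=[[0,0,0],[0,0,0],[0,0,0],[0,0,0],[0,0,0],[0,0,0],[0,0,0],[0,0,0]], hand=0)

```text
t: 1.15
eef_pos: [0.5953, 0.2832, 0.2309]
tool_rot: [[0.444, 0.896, -0.0], [0.896, -0.444, -0.0], [-0.0, -0.0, -1.0]]
contact_force: [-0.8, 0.2, -0.1]
finger_gap: 1.004
```

Call:
drive_tool(travel=[[0,0,0],[0,0,0],[0,0,0],[0,0,0],[0,0,0],[0,0,0]], twist=[[0,0,8.4],[0,0,8.4],[0,0,8.4],[0,0,8.4],[0,0,0],[0,0,0]])

```text
t: 1.9
eef_pos: [0.5944, 0.2847, 0.231]
tool_rot: [[0.864, 0.503, -0.0], [0.503, -0.864, -0.0], [-0.0, -0.0, -1.0]]
contact_force: [-0.1, -0.1, 0.6]
finger_gap: 1.002
```

Run:
```python
from bench import robot
from h import *
s=robot.get_state();print(s["t"],s["eef_pos"],s["tool_rot"].round(4),s["qpos"])
c=robot.camera("wrist");pickle.dump(c,open("wrist1.pkl","wb"));cv2.imwrite("pics/wrist1.png",c["image"][:,:,::-1])
```

```text
1.9 [0.59435749 0.28470282 0.23103043] [[ 8.644e-01  5.029e-01 -4.000e-04]
 [ 5.029e-01 -8.644e-01 -2.000e-04]
 [-5.000e-04 -1.000e-04 -1.000e+00]] [ 2.34288962e+01  1.34363387e+01  9.40064007e+01  1.27423633e-03
  7.25835358e+01 -6.76226989e+00]
```

View pics/wrist1.png

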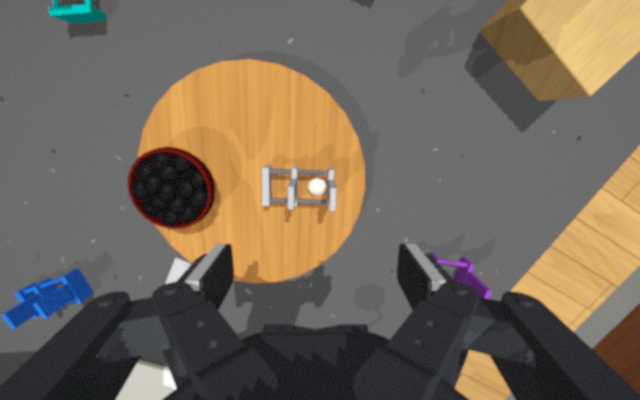

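Run:
```python
from h import *
c=load("wrist1");crop(c,250,150,350,225,8,"pics/w1_crop.png")
```

```text
(no output)
```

View pics/w1_crop.png

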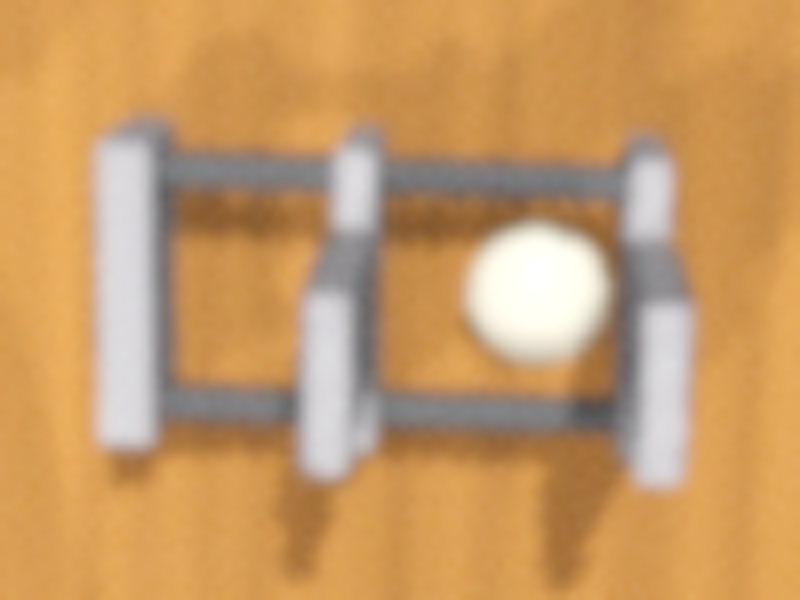

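Run:
```python
from h import *
c=load("wrist1")
f=lambda u,v:(u/8+250-.5,v/8+150-.5)
ang=lambda a,b:np.degrees(np.arctan2(*(b-a)[1::-1]))
S=ray(c,*f(327,385),.102);F=ray(c,*f(663,393),.102);print("tabs",S,F,np.linalg.norm(F-S),ang(S,F))
for a,b in(((170,170),(620,182)),((170,402),(615,412))):
    A=ray(c,*f(*a),.048);B=ray(c,*f(*b),.048);print("rod",A,B,ang(A,B))
st=ray(c,*f(537,292),.0345);print("stone",st)
E=ray(c,*f(130,290),.056);print("endblock",E)
R=np.array([[.8644,.5029],[.5029,-.8644]]) # tool x,y cols
t=np.array([.59436,.28470])
for n,p in(("S",S),("F",F),("st",st)):print(n,R.T@(p[:2]-t))
```

```text
tabs [0.57399916 0.26734093 0.102     ] [0.61154991 0.28805417 0.102     ] 0.04288469439889843 28.881419730324517
rod [0.54077127 0.26931848 0.048     ] [0.59955524 0.30155728 0.048     ] 28.74161460829939
rod [0.55750427 0.23753996 0.048     ] [0.61722302 0.27058612 0.048     ] 28.958535690000506
stone [0.59895111 0.27819616 0.0345    ]
endblock [0.54444869 0.25237656 0.056     ]
S [-0.02632979  0.00476572]
F [0.01654577 0.00574546]
st [0.00069777 0.00793079]
```

Call:
drive_tool(travel=[[0.0025,0.005,0.02],[0,0,0.025],[0,0,0.025],[0,0,0],[0,0,0]], twist=[[0,0,1.35],[0,0,0],[0,0,0],[0,0,0],[0,0,0]])

```text
t: 2.58
eef_pos: [0.5994, 0.2816, 0.1612]
tool_rot: [[0.877, 0.48, -0.0], [0.48, -0.877, -0.0], [-0.0, 0.0, -1.0]]
contact_force: [0.4, 0.2, 0.3]
finger_gap: 1.004
```

Run:
```python
from bench import robot
from h import *
s=robot.get_state();print(s["t"],s["eef_pos"],s["tool_rot"].round(4))
c=robot.camera("wrist");pickle.dump(c,open("wrist2.pkl","wb"));crop(c,200,150,440,330,3.3,"pics/w2.png")
```

```text
2.575 [0.5994092  0.28158742 0.1612311 ] [[ 8.772e-01  4.802e-01 -0.000e+00]
 [ 4.802e-01 -8.772e-01 -1.000e-04]
 [-1.000e-04  1.000e-04 -1.000e+00]]
```

View pics/w2.png

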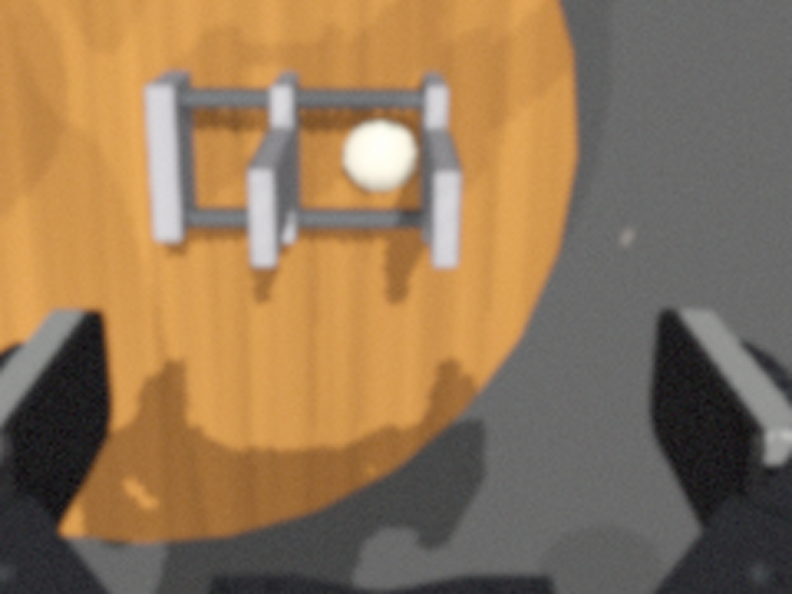

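Run:
```python
from h import *
c=load("wrist2")
f=lambda u,v:(u/3.3+200-.5,v/3.3+150-.5)
R=np.array([[.8772,.4802],[.4802,-.8772]]);t=np.array([.59941,.28159])
for n,u,v,z in(("S",263,217,.102),("F",446,217,.102),("st",380,156,.0345),("r1",300,98,.048),("r2",300,217,.048),("end",166,160,.056)):
    p=ray(c,*f(u,v),z);print(n,p.round(4),R.T@(p[:2]-t))
print("cam rel tool",R.T@(c["cam_to_world"][:2,3]-t), c["cam_to_world"][2,3]-.16123)
W=pts(c);print(W[int(150+240/3.3),int(200+446/3.3)],W[int(150+240/3.3),int(200+263/3.3)],W[220,300])
```

```text
S [0.5742 0.2679 0.102 ] [-0.02867508 -0.00010461]
F [0.6117 0.2885 0.102 ] [ 0.0141244 -0.0001811]
st [0.5996 0.278  0.0345] [-0.00151304  0.00324745]
r1 [0.5696 0.2853 0.048 ] [-0.02435937 -0.01751946]
r2 [0.5861 0.2534 0.048 ] [-0.02518581  0.01838701]
end [0.5445 0.253  0.056 ] [-0.06186399 -0.00127075]
cam rel tool [-0.00074508 -0.06916261] 0.1422224260839404
[0.6147372  0.28382619 0.10186272] [0.57659969 0.26264495 0.10135818] [0.59898896 0.2469844  0.0290436 ]
```

Call:
drive_tool(travel=[[0,0,0.02],[0,0,0.02],[0,0,0.02],[0,0,0.02],[0,0,0.016],[0,0,0],[0,0,0]], twist=[[0,0,0],[0,0,0],[0,0,0],[0,0,0],[0,0,0],[0,0,0],[0,0,0]])

```text
t: 3.5
eef_pos: [0.5997, 0.2819, 0.0657]
tool_rot: [[0.877, 0.48, 0.001], [0.48, -0.877, 0.0], [0.001, 0.0, -1.0]]
contact_force: [0.2, -0.4, 0.3]
finger_gap: 0.996
```

Run:
```python
from bench import robot
from h import *
s=robot.get_state();print(s["t"],s["eef_pos"],s["contact_force"])
c=robot.camera("wrist");cv2.imwrite("pics/w3.png",c["image"][:,:,::-1])
c=robot.camera("scene");crop(c,290,90,420,200,6,"pics/s3.png")
```

```text
3.5 [0.59970696 0.28188046 0.06574389] [ 0.16912944 -0.35617579  0.29765858]
```

View pics/w3.png

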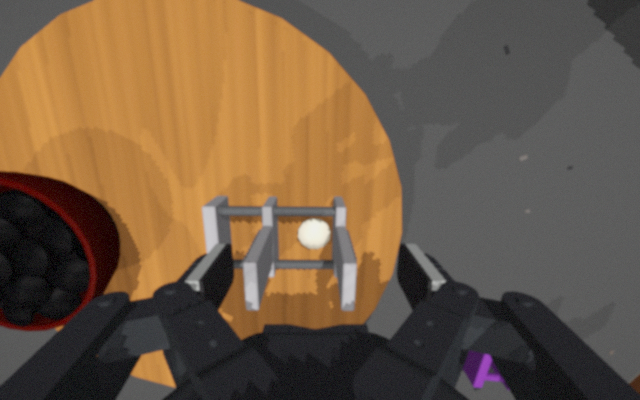

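View pics/s3.png

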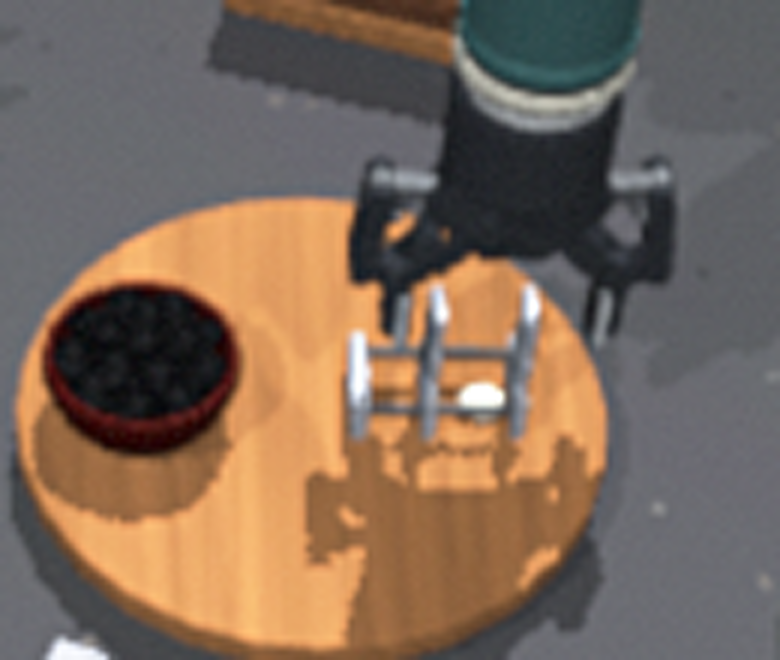

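Both tabs stand between the open fingers, with the slide tab at (255,275) and the fixed tab at (347,280). I'll close in stages.

Call:
drive_tool(travel=[[0,0,0],[0,0,0],[0,0,0]], twist=[[0,0,0],[0,0,0],[0,0,0]], hand=100, squeeze=30)

```text
t: 3.98
eef_pos: [0.5992, 0.2817, 0.0655]
tool_rot: [[0.877, 0.48, 0.0], [0.48, -0.877, 0.0], [0.0, 0.0, -1.0]]
contact_force: [0.9, -0.7, -0.4]
finger_gap: 0.604
```

Call:
drive_tool(travel=[[0,0,0],[0,0,0],[0,0,0]], twist=[[0,0,0],[0,0,0],[0,0,0]], hand=125)

```text
t: 4.35
eef_pos: [0.5991, 0.2816, 0.0652]
tool_rot: [[0.877, 0.48, -0.0], [0.48, -0.877, -0.0], [-0.0, 0.0, -1.0]]
contact_force: [-0.2, -0.8, -0.0]
finger_gap: 0.508
```

Run:
```python
from bench import robot
from h import *
s=robot.get_state();print(s["t"],s["eef_pos"],s["contact_force"],s["finger_gap"])
c=robot.camera("wrist");crop(c,180,170,380,320,4,"pics/w4.png")
```

```text
4.35 [0.59911598 0.28163821 0.06523173] [-0.21466796 -0.80397413 -0.03149715] 0.5076273125116564
```

View pics/w4.png

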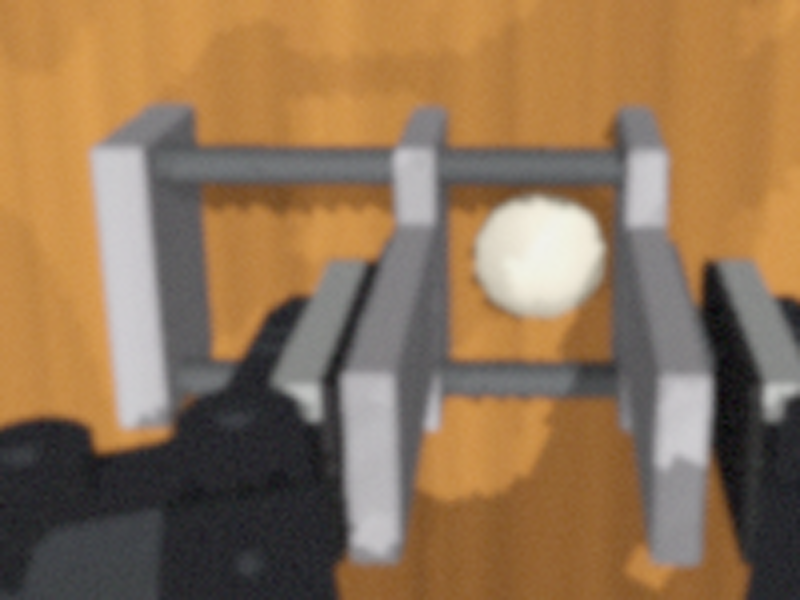

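The sliding tab has been pushed in and the caliper hasn't moved. Next I close fully.

Call:
drive_tool(travel=[[0,0,0],[0,0,0],[0,0,0]], twist=[[0,0,0],[0,0,0],[0,0,0]], hand=145)

```text
t: 4.78
eef_pos: [0.5992, 0.2817, 0.0653]
tool_rot: [[0.877, 0.48, -0.0], [0.48, -0.877, -0.0], [-0.0, -0.0, -1.0]]
contact_force: [0.7, 0.3, 0.5]
finger_gap: 0.431
```

Call:
drive_tool(travel=[[0,0,0],[0,0,0],[0,0,0],[0,0,0],[0,0,0]], twist=[[0,0,0],[0,0,0],[0,0,0],[0,0,0],[0,0,0]], hand=255)

```text
t: 5.4
eef_pos: [0.6004, 0.2824, 0.0664]
tool_rot: [[0.877, 0.48, 0.003], [0.48, -0.877, 0.001], [0.003, -0.0, -1.0]]
contact_force: [2.4, 2.6, 5.5]
finger_gap: 0.357
```

Run:
```python
from bench import robot
from h import *
s=robot.get_state();print(s["t"],s["eef_pos"],s["contact_force"],s["finger_gap"])
c=robot.camera("wrist");crop(c,180,170,380,320,4,"pics/w5.png")
```

```text
5.4 [0.60036483 0.28241721 0.06636598] [2.40674421 2.63151043 5.52128826] 0.3570618712563261
```

View pics/w5.png

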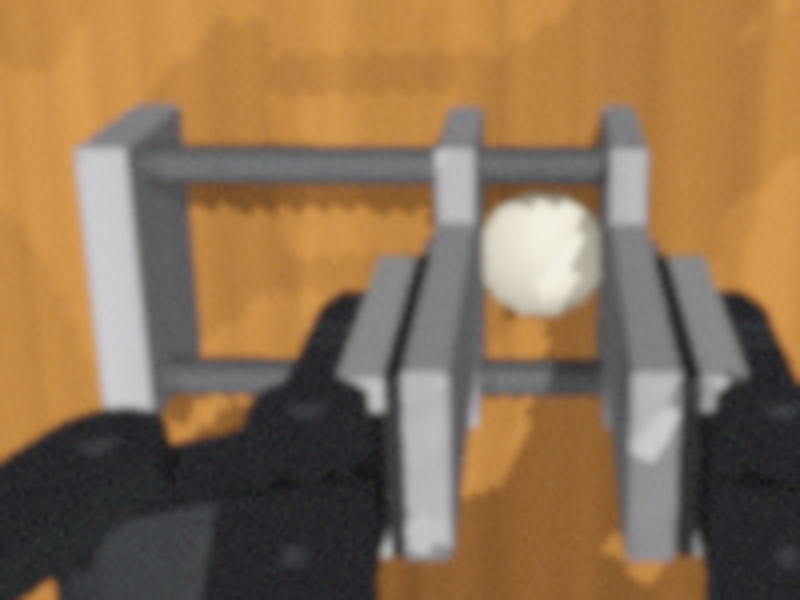

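The jaws are closed on the stone, with contact on both sides at crop (485,255) and (602,255). I'll hold briefly, then lift slowly.

Call:
drive_tool(travel=[[0,0,0],[0,0,0],[0,0,-0.004],[0,0,-0.006],[0,0,-0.008],[0,0,-0.01],[0,0,-0.01],[0,0,0]], twist=[[0,0,0],[0,0,0],[0,0,0],[0,0,0],[0,0,0],[0,0,0],[0,0,0],[0,0,0]])

```text
t: 6.45
eef_pos: [0.6003, 0.2821, 0.1051]
tool_rot: [[0.877, 0.48, 0.003], [0.48, -0.877, 0.001], [0.003, 0.0, -1.0]]
contact_force: [0.8, 1.1, -2.3]
finger_gap: 0.354
```

Run:
```python
from bench import robot
from h import *
s=robot.get_state();print(s["t"],s["eef_pos"],s["contact_force"],s["finger_gap"],s["tool_rot"].round(3))
c=robot.camera("wrist");crop(c,180,170,380,320,4,"pics/w6.png")
c=robot.camera("side");crop(c,250,90,360,180,7,"pics/d6.png")
```

```text
6.45 [0.60030546 0.28210667 0.10512514] [ 0.76885356  1.12397219 -2.32682615] 0.35367000180098873 [[ 0.877  0.48   0.003]
 [ 0.48  -0.877  0.001]
 [ 0.003  0.    -1.   ]]
```

View pics/w6.png

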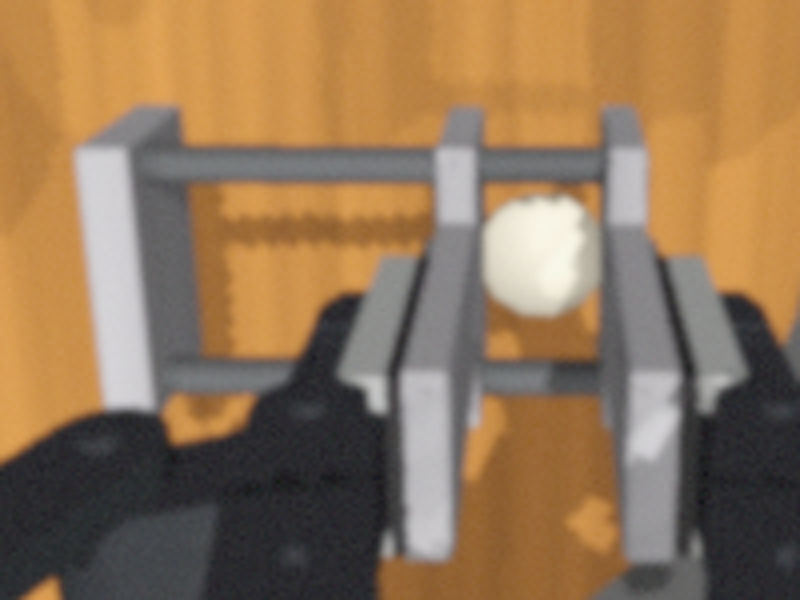

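View pics/d6.png

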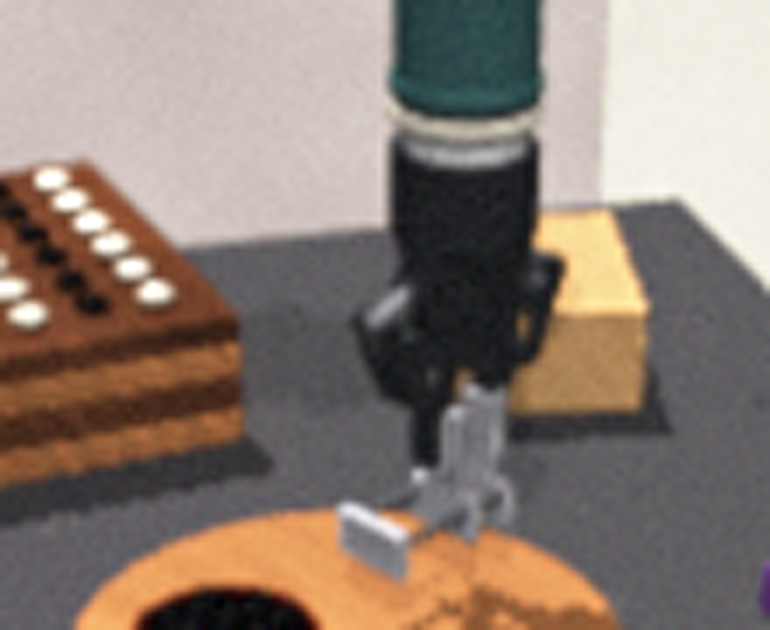

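Lifted: the picture relative to the gripper is unchanged and the wrist carries 2.3 N. Next I raise it and carry it to the tile.

Call:
drive_tool(travel=[[0,0,-0.01],[0,0,-0.015],[0,0,-0.02],[0,0,-0.02],[0,0,-0.02],[0,0,-0.01],[0,0,-0.005],[0,0,0]], twist=[[0,0,0],[0,0,0],[0,0,0],[0,0,0],[0,0,0],[0,0,0],[0,0,0],[0,0,0]])

```text
t: 7.55
eef_pos: [0.5991, 0.2816, 0.2032]
tool_rot: [[0.877, 0.48, -0.0], [0.48, -0.877, -0.0], [-0.0, -0.0, -1.0]]
contact_force: [-0.7, -0.2, -1.2]
finger_gap: 0.353
```

Call:
drive_tool(travel=[[-0.0061,0.0078,0],[-0.0122,0.0156,0],[-0.0182,0.0234,0],[-0.0213,0.0273,0],[-0.0243,0.0312,0],[-0.0243,0.0312,0],[-0.0243,0.0312,0],[-0.0243,0.0312,0]], twist=[[0,0,0],[0,0,0],[0,0,0],[0,0,0],[0,0,0],[0,0,0],[0,0,0],[0,0,0]])

```text
t: 8.55
eef_pos: [0.5574, 0.0303, 0.2028]
tool_rot: [[0.877, 0.48, -0.001], [0.48, -0.877, -0.001], [-0.001, 0.0, -1.0]]
contact_force: [-0.5, -0.6, -1.9]
finger_gap: 0.354
```

Call:
drive_tool(travel=[[-0.0243,0.0312,0],[-0.0243,0.0312,0],[-0.0243,0.0312,0],[-0.0213,0.0273,0],[-0.0213,0.0273,0],[-0.0182,0.0234,0],[-0.0091,0.0117,0],[-0.0061,0.0078,0]], twist=[[0,0,0],[0,0,0],[0,0,0],[0,0,0],[0,0,0],[0,0,0],[0,0,0],[0,0,0]])

```text
t: 9.55
eef_pos: [0.5192, -0.2071, 0.203]
tool_rot: [[0.878, 0.479, -0.001], [0.479, -0.878, 0.001], [-0.0, -0.001, -1.0]]
contact_force: [-0.8, 0.2, -1.6]
finger_gap: 0.352
```

Call:
drive_tool(travel=[[0,0,0],[0,0,0],[0,0,0],[0,0,0]], twist=[[0,0,0],[0,0,0],[0,0,0],[0,0,0]])

```text
t: 10.05
eef_pos: [0.5201, -0.2058, 0.2033]
tool_rot: [[0.877, 0.481, -0.0], [0.481, -0.877, 0.0], [0.0, -0.0, -1.0]]
contact_force: [-0.8, 0.5, -2.4]
finger_gap: 0.356
```

Run:
```python
from bench import robot
from h import *
s=robot.get_state();print(s["t"],s["eef_pos"],s["contact_force"],s["finger_gap"],s["tool_rot"].round(3))
c=robot.camera("wrist");pickle.dump(c,open("w7.pkl","wb"));cv2.imwrite("pics/w7.png",c["image"][:,:,::-1]);
c=robot.camera("scene");cv2.imwrite("pics/s7.png",c["image"][:,:,::-1])
c=robot.camera("side");crop(c,260,130,400,310,3.3,"pics/d7.png")
```

```text
10.05 [ 0.52010714 -0.20579372  0.20328715] [-0.76109516  0.53600023 -2.43580817] 0.35630225132160126 [[ 0.877  0.481 -0.   ]
 [ 0.481 -0.877  0.   ]
 [ 0.    -0.    -1.   ]]
```

View pics/w7.png

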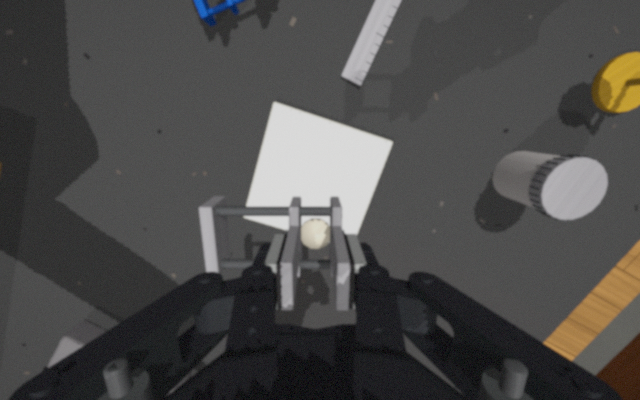

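View pics/s7.png

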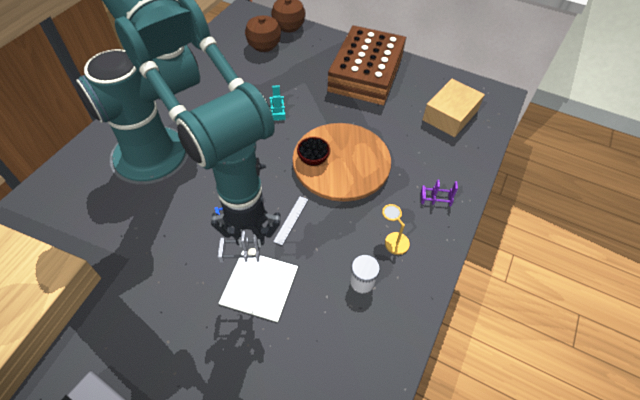

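View pics/d7.png

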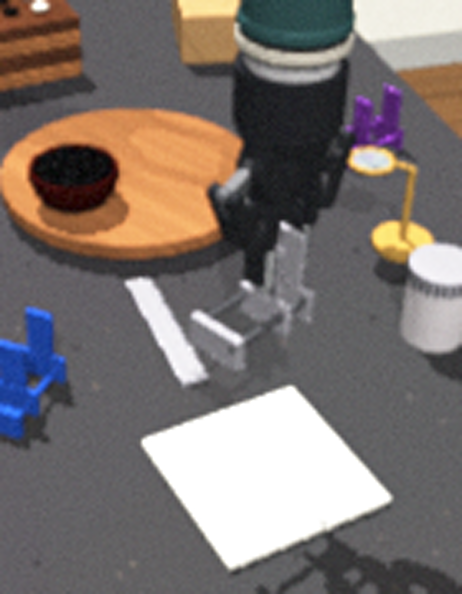

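Run:
```python
from bench import robot
from h import *
c=load("w7")
print("stone",ray(c,315.5,233.5,.172), "endblock top, y,z from depth", pts(c)[240,208], pts(c)[265,343])
cor=[(274,102),(392,142),(246,216)]
P=[ray(c,*p,.008)[:2] for p in cor];print("tile",(P[1]+P[2])/2,np.linalg.norm(P[1]-P[0]),np.linalg.norm(P[2]-P[0]))
s=robot.get_state();print(s["t"],s["joint_vel"].round(2))
W=pts(c);z=W[200:275,200:225].reshape(-1,3);z=z[(z[:,2]>.15)];print("endblock top z",np.percentile(z[:,2],[50,90,98]))
z=W[198:225,330:342].reshape(-1,3);z=z[z[:,2]>.15];print("fixed jaw top z",np.percentile(z[:,2],[50,90,98]))
```

```text
stone [ 0.52115747 -0.20899296  0.172     ] endblock top, y,z from depth [ 0.4624426  -0.23621566  0.19284277] [ 0.52498782 -0.1914724   0.23916513]
tile [ 0.52064508 -0.20606886] 0.1470978148586293 0.14550463417444187
10.2 [-0.19  0.07  0.02 -0.05 -0.05  0.06]
endblock top z [0.19176942 0.19321458 0.25029095]
fixed jaw top z [0.19212711 0.19341933 0.19405671]
```

Run:
```python
from bench import robot
print(robot.close_job())
s=robot.get_state();print(s["t"],s["eef_pos"],s["finger_gap"])
```

```text
the job is handed in; nothing more can be done
None
the job is handed in; nothing more can be done
```

I pinched the steel caliper's tabs until the jaws closed on the stone while it still stood on the turntable. Then I lifted both, carried them over the tile, and handed the job in at about 10.2 s, still holding them. No verdict was reported.

- **Position:** the stone measured about 3 mm from the tile's middle in the wrist view. It was about 16 cm above the tile, worked out from the lift height.
- **Level and still:** the end block and fixed jaw tops both read z ≈ 0.192 m, and the arm's joint speeds were about zero.
- **Grip:** the finger opening stayed at about 0.355 during the carry, and the wrist force matched the caliper's weight. I set the grip to 30 N, but the force between jaw and stone was not measured directly.
- **Other things:** the bowl, loupe stand, canister and ruler look unmoved by eye in the last scene picture. I did not measure them.
- **Disagreements:** the opening reads about 30 mm where 34 mm over the closed tabs was expected, though the pictures show both jaws touching the stone. The first tab positions from the three cameras differed by up to about 7 mm; I used the wrist camera for the grasp.

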